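Right the knocked-over parts tub and refill it

ROBOT

A 6-joint arm with a two-finger parallel gripper is mounted at the origin on the work surface. World frame = base frame: x ahead of the robot, y to its left, z up, the work surface at z = 0. Lengths are in mm, angles in rad, forces in N, time in s.
With the tool pointing down it reaches from about 275 to 750 mm from the base axis. Payload 10.2 kg.
Tool frame: the origin (TCP) lies midway between the tips of the shut fingers; the grasp point (between the pads) lies 19 mm behind it; z points along the fingers, y is the line along which they close (so a half turn about z gives the same grasp; the last joint's range is limited). The gripper opens to 85 mm and grips with 20 to 120 N. Pads are 22 mm wide; open, the fingers measure 114 mm over their backs; the gripper's body (76 mm by 85 mm) begins 54 mm behind the grasp point. The pads swing forward as they close: fully open they stand 13 mm farther back than shut.
Start: joints at [0.931, 0.313, 1.498, -0, 1.331, -0.223], TCP at [212.552, 480.055, 231.294] pointing down, gripper open.
Joint ranges: [-2.94, 2.94], [-0.97, 2.17], [0.19, 2.56], [-1.23, 4.37], [0.02, 3.11], [-2.88, 2.88]. Speed limits (rad/s): [2.39, 2.39, 3.01, 3.14, 3.14, 3.14].

INTERFACE

Orientations are given as a unit quaternion [w, x, y, z].
In Python, from rig import ctrl gives the robot as it stands.
- The arm moves only by the tool arm_command, never from a script. Its argument "increments" is a list of rows, each an object with "dr": the turn, a rotation vector about the tool's x, y, z in units of pi/4 rad (1.0 is pi/4 rad), a list of three; "offset": the shift along the tool's x, y, z in units of 120 mm (1.0 is 120 mm), a list of three; "hand": the opening, from -1 (shut) to 1 (fully open). A call has 1 to 8 rows; each row shifts and turns the commanded pose from where the row before left it, along the tool's axes as they then stand; what a row does not reach is not made up. A row lasts 1/10 s, in which the tool goes at most 50 mm and 8.59 degrees, less where a joint would pass 70% of its speed; a pose out of reach is approached as far as the arm can. A call with a number of a shift or a turn outside -1 to 1 is refused whole. A call with a gripper value outside its range is refused whole. The fingers move at their own pace and stop on an object; "grip_force" is the grip in N (left out, the last holds). Time passes only in rows, so rows that do not move let the fingers close. It gives the time, the measured TCP pose, the force, the opening and the grip force at its end, in the units of the state.
- ctrl.sense(): the state, without advancing time (a new reading comes with each control period).
- ctrl.capture(name): name is "side" or "top" or "wrist"; returns the picture (480x640x3 uint8, red, green, blue); there is no depth.
- ctrl.camera_info(name): a dict with "K" (3x3 intrinsics, pixels), "dist" ([k1, k2, p1, p2, k3] as OpenCV has them; the pictures are not rectified), "R" (3x3) and "t" (3): a world point X has camera coordinates R X + t. Camera axes: x right, y down, z forward; pixel columns grow to the right and rows downward; lengths in mm; the calibration is good to about 2 mm. A picture is of the moment at which its call begins: read the wrist's pose just before it. camera_info takes no time and is no camera call; for the wrist camera it gives the pose at the moment of the call.
- ctrl.finish_job(): hands the job in; it is judged then, once.
The state is a dict: "time_s": time; "joints": joint angles; "dq": joint speeds; "tau": joint torques, N m; "eef_pos": TCP position; "ee_rot": TCP orientation; "force": force on the tool from outside, world axes, zero at the start; "wrist_torque": the same for the moment, N m; "grip_width": opening from 0.0 (shut) to 1.0 (fully open); "grip_force": force on a finger pad.
Only numpy, scipy, OpenCV 4.12 (cv2) and the standard library are available. Lean on these libraries where they do the work, as an engineer would, in place of code of your own. Each camera call takes 0.05 s, during which the arm holds its last target. There are 200 camera calls.

TASK

The small green parts tub lying on its side has been knocked over and its two parts, the copper-wound bobbin and the brass commutator that stand loose on the bench, have come out. Stand the tub upright on the bench and let go of it, then put both parts back inside it. Leave the other things on the bench where they are.

Things in the scene. Friction and masses are not known exactly. Their poses are not given: they have to be found in the camera images.
- tub: Green plastic open-topped tub with a white label; outside 66 (own x) by 58 (y) by 84 mm tall (z), walls and floor 3 mm. Origin: centre of the underside; z points from closed floor to open mouth. Starts lying on its +x side (66 mm high, origin 33 mm above the bench), mouth roughly to the robot's left (+y); the sides 58 mm apart are then upright. Standing: origin at z = 0.
- tub_mouth (a point): Centre of the tub's mouth (60 by 52 mm inside), 84 mm from the origin along the tub's z.
- bobbin: Small bobbin wound with copper wire between two white flanges, standing on end: flanges 28 mm diameter, 28 mm tall. Origin: centre of its underside, z along its axis.
- bobbin_mid (a point): Centre of the bobbin, 14 mm above its origin.
- commutator: Brass motor commutator with black lines between its bars and a black top, a plain cylinder standing on end: 26 mm diameter, 26 mm tall. Origin: centre of its underside, z along its axis.
- commutator_mid (a point): Centre of the commutator, 13 mm above its origin.
- varnish: Bystander: amber glass bottle with black cap, 54 mm diameter, 125 mm tall, standing. Origin: centre of its underside.
- tape: Bystander: yellow roll of tape lying flat, 90 mm outside diameter, 64 mm inside, 18 mm high. Origin: centre of its underside.
- driver: Bystander: screwdriver lying on the bench, about 200 mm long along its x, handle to -x. Origin: under its middle.
- wirespool: Bystander: black spool full of copper wire, 72 mm diameter, 60 mm tall, standing. Origin: centre of its underside.
- cup: Bystander: white mug, 76 mm diameter, 85 mm tall, handle at its +y. Origin: centre of its underside.
Mind the look-alikes: they are no part of the job. Several things look just like the tub: the one meant starts farthest to the robot's left.

How it is judged (in metres and radians):
On the way, in this order (a step that is already met when the one before it is completed fails the run):
1. The tub stands upright on the bench, at rest and let go (angle between tub's own z axis and vertical below 0.1 rad and height (world z) of tub below 0.008 m and linear speed of tub below 0.02 m/s and contact force between the fingers and tub below 0.1 N), for 0.2 s.
2. One of the parts is in the tub (((x of bobbin_mid in the frame of tub between -0.03 and 0.03 m and y of bobbin_mid in the frame of tub between -0.026 and 0.026 m and z of bobbin_mid in the frame of tub between 0.003 and 0.078 m) or (x of commutator_mid in the frame of tub between -0.03 and 0.03 m and y of commutator_mid in the frame of tub between -0.026 and 0.026 m and z of commutator_mid in the frame of tub between 0.003 and 0.078 m))), for 0.1 s.
At the end, for the whole second after the job is handed in: The tub stands upright on the bench (within 0.1 rad, its underside within 8 mm of bench height), the centres of the bobbin and of the commutator both lie within its inner walls, between its floor and 6 mm below its rim, and all three are at rest (angle between tub's own z axis and vertical below 0.1 rad and height (world z) of tub below 0.008 m and x of bobbin_mid in the frame of tub between -0.03 and 0.03 m and y of bobbin_mid in the frame of tub between -0.026 and 0.026 m and z of bobbin_mid in the frame of tub between 0.003 and 0.078 m and x of commutator_mid in the frame of tub between -0.03 and 0.03 m and y of commutator_mid in the frame of tub between -0.026 and 0.026 m and z of commutator_mid in the frame of tub between 0.003 and 0.078 m and linear speed of tub below 0.02 m/s and linear speed of each of bobbin, commutator below 0.03 m/s); the robot touches nothing.
It fails at once if The amber bottle of varnish is moved more than 30 mm or tipped over (distance of varnish from where it was at the start of the episode above 0.03 m or angle between varnish's own z axis and vertical above 0.5 rad).
It fails at once if The yellow roll of tape is moved more than 30 mm or tipped over (distance of tape from where it was at the start of the episode above 0.03 m or angle between tape's own z axis and vertical above 0.5 rad).
It fails at once if The screwdriver is moved more than 30 mm (distance of driver from where it was at the start of the episode above 0.03 m).
It fails at once if The copper wire spool is moved more than 30 mm or tipped over (distance of wirespool from where it was at the start of the episode above 0.03 m or angle between wirespool's own z axis and vertical above 0.5 rad).
It fails at once if The white mug is moved more than 30 mm or tipped over (distance of cup from where it was at the start of the episode above 0.03 m or angle between cup's own z axis and vertical above 0.5 rad).
It also fails if it takes over 58 s, if anything falls off the work surface, if the arm or the gripper's body presses on something with over 40 N, if the wrist force passes 120 N, or if a joint passes its speed limit or range.

## Working session

There is one attempt and no reset: what is moved stays moved. The work goes in short steps, Python scripts to look and compute and a tool call to move; the robot and the scene stay as the last step left them, time stands still between calls to the robot, and variables do not carry over. Pictures are saved under pics/ and viewed, at most 10 in all, crops included, and the job is handed in when it is done.

Besides the shell and the picture viewer there is one more tool, called after ">>>" in YAML: its name, and indented under it one key for each argument. arm_command: Moves the arm, as the interface text tells. Shifts and turns lie within -1 to 1; 1 stands for 120 mm of shift or pi/4 rad of turn. Its arguments: {"type":"object","properties":{"increments":{"type":"array"},"grip_force":{"type":"number"}},"required":["increments"]}

```bash
mkdir -p pics; ls; cat > h.py <<'E'
import numpy as np, cv2
from rig import ctrl
def ray(ci,px):
    K=np.array(ci['K'],float);d=np.array(ci['dist'],float);R=np.array(ci['R']);t=np.array(ci['t']).ravel()
    u=cv2.undistortPoints(np.array(px,float).reshape(-1,1,2),K,d).reshape(-1,2)
    D=np.c_[u,np.ones(len(u))]@R
    return -R.T@t,D
def onz(ci,px,z):
    o,D=ray(ci,px);z=np.broadcast_to(z,len(D))
    return o+D*((z-o[2])/D[:,2])[:,None]
def proj(ci,X):
    R=np.array(ci['R']);t=np.array(ci['t']).ravel()
    return cv2.projectPoints(np.array(X,float).reshape(-1,1,3),cv2.Rodrigues(R)[0],t,np.array(ci['K'],float),np.array(ci['dist'],float))[0].reshape(-1,2)
def snap(n,f):
    im=ctrl.capture(n); cv2.imwrite(f'pics/{f}.png',im[:,:,::-1]); return im
E
python3 - <<'E'
from h import *
for n in['top','side']:
    snap(n,n+'0'); ci=ctrl.camera_info(n); R=np.array(ci['R']);print(n,-R.T@np.array(ci['t']).ravel(),R[2])
s=ctrl.sense();print(s)
E
```

```text
pics
top [ 348.68323728  -19.75212844 1414.0955338 ] [ 0.12729545 -0.00118585 -0.99186413]
side [  47.19975326 -776.39230089  731.52483761] [ 0.40554393  0.6757822  -0.61550998]
{'time_s': 0.1, 'joints': array([ 9.30610809e-01,  3.13410376e-01,  1.49833851e+00, -3.82681840e-05,
        1.33100084e+00, -2.23412017e-01]), 'dq': array([-0.00085999, -0.00126051, -0.00284576, -0.0005104 ,  0.00100414,
       -0.00077851]), 'tau': array([ 3.10570511e-03, -4.12895465e+01, -2.60139960e+01, -1.51087256e-04,
        3.07792870e-03,  7.87005047e-05]), 'eef_pos': array([212.41554851, 479.86498802, 230.79245658]), 'ee_rot': array([-2.25241596e-04,  2.06877330e-01,  9.78366718e-01, -5.33211210e-04]), 'force': array([-0.51865918,  0.16197135, -0.45312042]), 'wrist_torque': array([ 0.01764808, -0.01057645,  0.05811788]), 'grip_force': 0.0, 'grip_width': 0.9977876905423081}
```

View pics/top0.png

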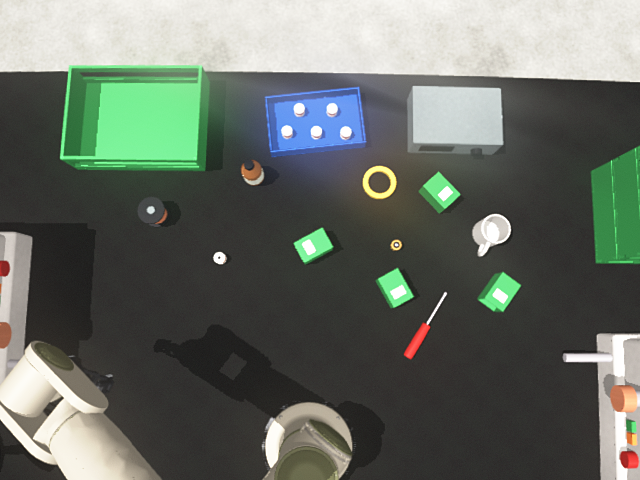

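View pics/side0.png

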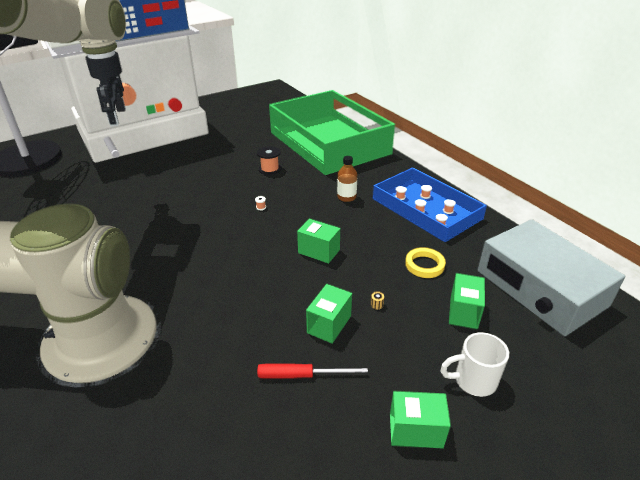

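The top view shows four green tubs, at (314,246), (395,288), (440,192) and (499,292), and the green crates at (135,118) and (615,205). I choose the tub farthest left, at (314,246). The loose bobbin is at (220,258); the look-alikes in the blue tray are at about (315,120), and the wire spool is at (152,211). The commutator is at (397,245).

```bash
python3 - <<'E'
from h import *
im=cv2.imread('pics/top0.png');sd=cv2.imread('pics/side0.png')
c=cv2.resize(im[215:280,275:350],None,fx=5,fy=5,interpolation=cv2.INTER_CUBIC)
c2=cv2.resize(sd[205:275,285:355],None,fx=5,fy=5,interpolation=cv2.INTER_CUBIC)
h=max(c.shape[0],c2.shape[0]);o=np.zeros((h,c.shape[1]+c2.shape[1],3),np.uint8);o[:c.shape[0],:c.shape[1]]=c;o[:c2.shape[0],c.shape[1]:]=c2
cv2.imwrite('pics/crop.png',o)
ci=ctrl.camera_info('top');cs=ctrl.camera_info('side')
def blob(im,f,box):
    x0,y0,x1,y1=box;hsv=cv2.cvtColor(im,cv2.COLOR_BGR2HSV);m=np.zeros(im.shape[:2],np.uint8);m[y0:y1,x0:x1]=f(hsv)[y0:y1,x0:x1]*255
    return m
g=lambda h:(((h[...,0]>45)&(h[...,0]<75)&(h[...,1]>80)|(h[...,1]<60))&(h[...,2]>60))
m=blob(im,g,(285,220,340,270));cs_,_=cv2.findContours(m,0,1);k=max(cs_,key=cv2.contourArea)
r=cv2.minAreaRect(k);b=cv2.boxPoints(r);print(r,b)
P=onz(ci,b,66);print(P.round(1),[np.linalg.norm(P[i]-P[i-1]).round(1) for i in range(4)])
hs=cv2.cvtColor(im,cv2.COLOR_BGR2HSV);print('V',hs[246,285:345,2],hs[246,285:345,1])
nb=lambda h:h[...,2]>70
for nm,bt,bs,h in[('bob',(205,243,235,273),(250,190,272,214),14),('com',(385,233,409,257),(366,286,390,314),13)]:
    for I,C,bx in((im,ci,bt),(sd,cs,bs)):
        m=blob(I,nb,bx);ks,_=cv2.findContours(m,0,1);k=max(ks,key=cv2.contourArea);x,y,w,hh=cv2.boundingRect(k)
        print(nm,(x,y,w,hh),onz(C,[[x+w/2-.5,y+hh/2-.5]],h).round(1))
# neighbours
print('spool/bottle/tape/drv',onz(ci,[[152,211],[251,170],[379,182],[425,326]],[60,125,18,12]).round())
E
```

```text
((313.2070007324219, 245.29617309570312), (26.416677474975586, 34.71678161621094), 61.3895378112793) [[291.6433  242.01274]
 [322.12103 225.38853]
 [334.7707  248.5796 ]
 [304.29297 265.2038 ]]
[[526.6  51.9  66. ]
 [571.4 -26.2  66. ]
 [511.4 -59.8  66. ]
 [467.1  18.   66. ]] [np.float64(68.5), np.float64(90.0), np.float64(68.8), np.float64(89.5)]
V [ 56  54  53  53  53  55  52  54  46  87 226 253 246 244 244 244 243 246
 255 255 255 255 255 255 255 255 255 255 255 247 243 243 243 243 243 243
 244 243 242 243 243 243 242 243 244 249 255 218 112  43  42  41  40  43
  42  41  52  59  60  58] [ 18  19  19  14  14  19  20  14  22 103 140 121 121 121 121 122 130  95
   0   0   0   0   0   0   0   0   0   0   0  90 130 126 123 124 123 124
 123 124 125 124 123 122 123 124 123 122 130 140 121  47  36  44  45  47
  43  44  34  26  30  31]
bob (213, 251, 14, 14) [[488.5 247.1  14. ]]
bob (255, 195, 12, 16) [[487.6 247.7  14. ]]
com (390, 239, 12, 12) [[ 531.5 -224.6   13. ]]
com (371, 291, 14, 19) [[ 530.  -223.9   13. ]]
spool/bottle/tape/drv [[ 604.  422.   60.]
 [ 700.  156.  125.]
 [ 702. -179.   18.]
 [ 315. -303.   12.]]
```

View pics/crop.png

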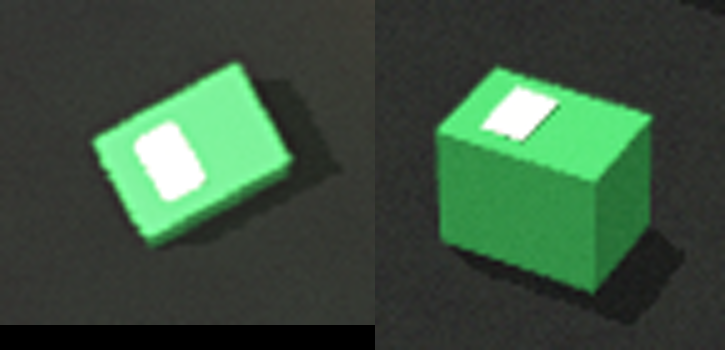

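The crop confirms the choice: the left tub lies with its label near the mouth end (lower-left in the top view, facing +y), and its closed floor faces the side camera. Next I refine its pose from the bright top face and plan the approach.

```bash
cat >> h.py <<'E'
from scipy.spatial.transform import Rotation as Ro
def rot(q): return Ro.from_quat([q[1],q[2],q[3],q[0]])
def down(yaw_y,tilt=0):
    "tool down, tool y at yaw_y rad, then turned by tilt about tool y"
    y=np.array([np.cos(yaw_y),np.sin(yaw_y),0]);z=np.array([0,0,-1.]);x=np.cross(y,z)
    return Ro.from_matrix(np.c_[x,y,z])*Ro.from_rotvec([0,tilt,0])
def plan(p,R):
    s=ctrl.sense();R0=rot(s['ee_rot']);d=np.array(p)-s['eef_pos']
    print('t',round(s['time_s'],2),'pos',s['eef_pos'].round(1),'j',s['joints'].round(2),'F',s['force'].round(1),'w',round(s['grip_width'],3),round(s['grip_force'],1))
    print('turn',((R0.inv()*R).as_rotvec()/(np.pi/4)).round(3),'shift now-frame',(R0.inv().apply(d)/120).round(3),'after-turn frame',(R.inv().apply(d)/120).round(3),'mm',np.linalg.norm(d).round(1))
E
python3 - <<'E'
from h import *
im=cv2.imread('pics/top0.png');ci=ctrl.camera_info('top')
m=np.zeros(im.shape[:2],np.uint8);m[220:270,285:342]=(im[220:270,285:342].max(2)>195)*255
k=max(cv2.findContours(m,0,1)[0],key=cv2.contourArea)
P=onz(ci,k.reshape(-1,2),66)[:,:2].astype(np.float32);r=cv2.minAreaRect(P);b=cv2.boxPoints(r);print(r,b.round(1))
c=np.array(r[0]);e=[b[1]-b[0],b[2]-b[1]];l=max(e,key=np.linalg.norm);u=l/np.linalg.norm(l);u=u*np.sign(u[1]);v=np.array([u[1],-u[0]])
print('c',c,'u',u,'yaw v',np.arctan2(v[1],v[0]))
a=np.radians(20);u3=np.r_[u,0];dr=np.cos(a)*np.array([0,0,-1])-np.sin(a)*u3
G=np.r_[c,40]+u3*13; T=G+22*dr;print('TCP grasp',T,'pre',T-100*dr)
plan(T-100*dr,down(np.arctan2(v[1],v[0]),-a))
plan(T-100*dr,down(np.arctan2(v[1],v[0]),0))
E
```

```text
((520.3101196289062, -2.698150634765625), (58.052276611328125, 85.79536437988281), 29.618833541870117) [[473.9  20.2]
 [516.3 -54.3]
 [566.7 -25.6]
 [524.3  48.9]]
c [520.31011963  -2.69815063] u [-0.49422812  0.86933225] yaw v 0.51694673
TCP grasp [517.6039452    2.06192736  19.32676234] pre [500.7003478   31.79484157 113.29602442]
t 0.1 pos [212.4 479.9 230.8] j [ 0.93  0.31  1.5  -0.    1.33 -0.22] F [-0.5  0.2 -0.5] w 0.998 0.0
turn [ 0.14  -0.429  0.803] shift now-frame [-3.708 -2.441  0.981] after-turn frame [-3.831  0.243  2.436] mm 545.6
t 0.1 pos [212.4 479.9 230.8] j [ 0.93  0.31  1.5  -0.    1.33 -0.22] F [-0.5  0.2 -0.5] w 0.998 0.0
turn [-0.001  0.     0.811] shift now-frame [-3.708 -2.441  0.981] after-turn frame [-4.433  0.243  0.979] mm 545.6
```

>>> arm_command:
  increments:
    - {"dr": [0,0,0],"offset": [-0.232,-0.153,0.03],"hand": 1}
    - {"dr": [0,0,0],"offset": [-0.232,-0.153,0.03],"hand": 1}
    - {"dr": [0,0,0],"offset": [-0.232,-0.153,0.03],"hand": 1}
    - {"dr": [0,0,0],"offset": [-0.232,-0.153,0.03],"hand": 1}
    - {"dr": [0,0,0],"offset": [-0.232,-0.153,0.03],"hand": 1}
    - {"dr": [0,0,0],"offset": [-0.232,-0.153,0.03],"hand": 1}
    - {"dr": [0,0,0],"offset": [-0.232,-0.153,0.03],"hand": 1}
    - {"dr": [0,0,0],"offset": [-0.232,-0.153,0.03],"hand": 1}

```text
time_s: 0.9
eef_pos: [357.1, 254.3, 202.2]
ee_rot: [-0.0, 0.207, 0.978, -0.0]
force: [-0.3, -0.1, -0.5]
grip_width: 0.996
grip_force: 0.0
```

>>> arm_command:
  increments:
    - {"dr": [0,0,0],"offset": [-0.232,-0.153,0.03],"hand": 1}
    - {"dr": [0,0,0],"offset": [-0.232,-0.153,0.03],"hand": 1}
    - {"dr": [0,0,0],"offset": [-0.232,-0.153,0.03],"hand": 1}
    - {"dr": [0,0,0],"offset": [-0.232,-0.153,0.03],"hand": 1}
    - {"dr": [0,0,0],"offset": [-0.232,-0.153,0.03],"hand": 1}
    - {"dr": [0,0,0],"offset": [-0.232,-0.153,0.03],"hand": 1}
    - {"dr": [0,0,0],"offset": [-0.232,-0.153,0.03],"hand": 1}
    - {"dr": [0,0,0],"offset": [-0.232,-0.153,0.03],"hand": 1}

```text
time_s: 1.7
eef_pos: [501.4, 29.8, 173.3]
ee_rot: [-0.0, 0.207, 0.978, -0.0]
force: [0.1, 1.4, -0.2]
grip_width: 1.0
grip_force: 0.0
```

>>> arm_command:
  increments:
    - {"dr": [0,0,0.162],"offset": [0,0,0],"hand": 1}
    - {"dr": [0,0,0.162],"offset": [0,0,0],"hand": 1}
    - {"dr": [0,0,0.162],"offset": [0,0,0],"hand": 1}
    - {"dr": [0,0,0.162],"offset": [0,0,0],"hand": 1}
    - {"dr": [0,0,0.162],"offset": [0,0,0],"hand": 1}
    - {"dr": [0,-0.148,0],"offset": [0,0,0],"hand": 1}
    - {"dr": [0,-0.148,0],"offset": [0,0,0],"hand": 1}
    - {"dr": [0,-0.148,0],"offset": [0,0,0],"hand": 1}

```text
time_s: 2.5
eef_pos: [501.1, 31.1, 173.9]
ee_rot: [0.152, 0.495, 0.851, -0.088]
force: [0.3, -1.8, -0.1]
grip_width: 1.001
grip_force: 0.0
```

```bash
python3 - <<'E'
from h import *
R=down(0.517,-np.radians(20));plan([517.6,2.1,19.3],R);plan([500.7,31.8,113.3],R)
E
```

```text
t 2.5 pos [501.1  31.1 173.9] j [-0.02  0.27  1.76 -0.37  0.96 -0.34] F [ 0.3 -1.8 -0.1] w 1.001 0.0
turn [0.002 0.005 0.001] shift now-frame [ 1.850e-01 -1.000e-03  1.305e+00] after-turn frame [0.179 0.    1.306] mm 158.2
t 2.5 pos [501.1  31.1 173.9] j [-0.02  0.27  1.76 -0.37  0.96 -0.34] F [ 0.3 -1.8 -0.1] w 1.001 0.0
turn [0.002 0.005 0.001] shift now-frame [ 0.181 -0.     0.472] after-turn frame [0.179 0.    0.472] mm 60.6
```

>>> arm_command:
  increments:
    - {"dr": [0,0,0],"offset": [0.09,0,0.2],"hand": 1}
    - {"dr": [0,0,0],"offset": [0.09,0,0.2],"hand": 1}
    - {"dr": [0,0,0],"offset": [0,0,0.2],"hand": 1}
    - {"dr": [0,0,0],"offset": [0,0,0.2],"hand": 1}
    - {"dr": [0,0,0],"offset": [0,0,0.2],"hand": 1}
    - {"dr": [0,0,0],"offset": [0,0,0.2],"hand": 1}
    - {"dr": [0,0,0],"offset": [0,0,0.105],"hand": 1}
    - {"dr": [0,0,0],"offset": [0,0,0],"hand": 1}

```text
time_s: 3.3
eef_pos: [516.7, 2.0, 17.8]
ee_rot: [0.149, 0.495, 0.852, -0.088]
force: [-0.3, -0.0, 0.1]
grip_width: 1.001
grip_force: 0.0
```

>>> arm_command:
  increments:
    - {"dr": [0,0,0],"offset": [0,0,0],"hand": -1}
    - {"dr": [0,0,0],"offset": [0,0,0],"hand": -1}
    - {"dr": [0,0,0],"offset": [0,0,0],"hand": -1}
    - {"dr": [0,0,0],"offset": [0,0,0],"hand": -1}
    - {"dr": [0,0,0],"offset": [0,0,0],"hand": -1}
    - {"dr": [0,0,0],"offset": [0,0,0],"hand": -1}
    - {"dr": [0,0,0],"offset": [0,0,0],"hand": -1}
    - {"dr": [0,0,0],"offset": [0,0,0],"hand": -1}
  grip_force: 40

```text
time_s: 4.1
eef_pos: [517.8, 2.5, 20.3]
ee_rot: [0.151, 0.495, 0.851, -0.087]
force: [-2.9, 1.3, 7.4]
grip_width: 0.674
grip_force: 41.8
```

>>> arm_command:
  increments:
    - {"dr": [0,0,0],"offset": [-0.065,0,-0.18],"hand": -1}
    - {"dr": [0,0,0],"offset": [-0.065,0,-0.18],"hand": -1}
    - {"dr": [0,0,0],"offset": [-0.065,0,-0.18],"hand": -1}
    - {"dr": [0,0,0],"offset": [-0.065,0,-0.18],"hand": -1}
    - {"dr": [0,0,0],"offset": [-0.065,0,-0.18],"hand": -1}
    - {"dr": [0,0.16,0],"offset": [0,0,0],"hand": -1}
    - {"dr": [0,0.16,0],"offset": [0,0,0],"hand": -1}
    - {"dr": [0,0.16,0],"offset": [0,0,0],"hand": -1}

```text
time_s: 4.9
eef_pos: [517.4, 3.1, 135.1]
ee_rot: [-0.013, 0.502, 0.865, 0.009]
force: [-0.1, -0.6, -2.1]
grip_width: 0.675
grip_force: 42.3
```

>>> arm_command:
  increments:
    - {"dr": [0,0.16,0],"offset": [0,0,0],"hand": -1}
    - {"dr": [0,0.16,0],"offset": [0,0,0],"hand": -1}
    - {"dr": [0,0.16,0],"offset": [0,0,0],"hand": -1}
    - {"dr": [0,0.16,0],"offset": [0,0,0],"hand": -1}
    - {"dr": [0,0.16,0],"offset": [0,0,0],"hand": -1}
    - {"dr": [0,0.16,0],"offset": [0,0,0],"hand": -1}
    - {"dr": [0,0.16,0],"offset": [0,0,0],"hand": -1}
    - {"dr": [0,0,0],"offset": [0,0,0],"hand": -1}

```text
time_s: 5.7
eef_pos: [517.0, 1.6, 132.0]
ee_rot: [-0.381, 0.452, 0.776, 0.221]
force: [-0.8, 0.0, -1.9]
grip_width: 0.67
grip_force: 42.4
```

```bash
python3 - <<'E'
from h import *
a=np.radians(20)
s=ctrl.sense();R=down(0.517,np.pi/2-a);print(R.as_matrix().round(2))
plan(s['eef_pos'],R)
# grasp point d along u from floor
u=np.array([-.494,.869,0]);snap('side','side1')
print(proj(ctrl.camera_info('side'),s['eef_pos']))
E
```

```text
[[-0.17  0.87 -0.46]
 [ 0.3   0.49  0.82]
 [ 0.94 -0.   -0.34]]
t 5.7 pos [517.    1.6 132. ] j [-0.46  0.76  1.32  0.48  1.84 -1.04] F [-0.8  0.  -1.9] w 0.67 42.4
turn [-0.     0.395 -0.003] shift now-frame [0. 0. 0.] after-turn frame [0. 0. 0.] mm 0.0
[[316.0098194  205.09293911]]
```

View pics/side1.png

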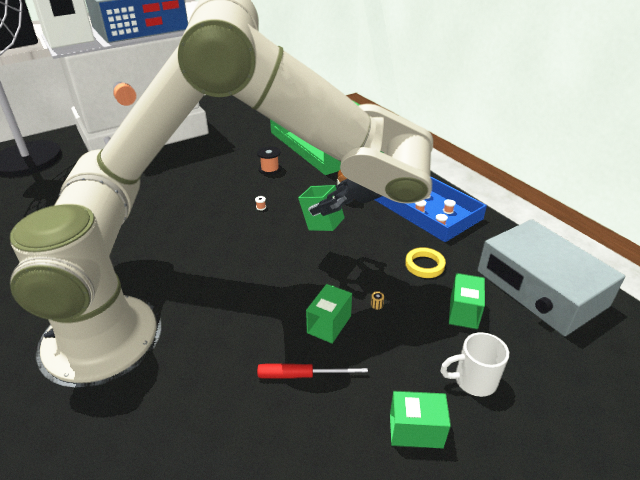

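The tub is held and turning up as planned (mouth at about (318,190) in the side view). I finish the turn and carry it to clear bench.

>>> arm_command:
  increments:
    - {"dr": [0,0.132,0],"offset": [0,0,0],"hand": -1}
    - {"dr": [0,0.132,0],"offset": [0,0,0],"hand": -1}
    - {"dr": [0,0.131,0],"offset": [0,0,0],"hand": -1}
    - {"dr": [0,0,0],"offset": [0,0,0],"hand": -1}

```text
time_s: 6.15
eef_pos: [516.9, 2.8, 132.9]
ee_rot: [-0.495, 0.413, 0.709, 0.287]
force: [0.2, 0.0, -1.3]
grip_width: 0.678
grip_force: 42.5
```

```bash
python3 - <<'E'
from h import *
R=down(0.517,np.radians(70));plan([455,120,90],R);plan([455,120,49],R)
E
```

```text
t 6.15 pos [516.9   2.8 132.9] j [-0.49  0.91  1.24  0.61  2.07 -1.03] F [ 0.2  0.  -1.3] w 0.678 42.5
turn [-0.002  0.005 -0.002] shift now-frame [0.046 0.035 1.159] after-turn frame [0.041 0.034 1.16 ] mm 139.3
t 6.15 pos [516.9   2.8 132.9] j [-0.49  0.91  1.24  0.61  2.07 -1.03] F [ 0.2  0.  -1.3] w 0.678 42.5
turn [-0.002  0.005 -0.002] shift now-frame [-0.275  0.036  1.278] after-turn frame [-0.28   0.034  1.276] mm 156.9
```

>>> arm_command:
  increments:
    - {"dr": [0,0,0],"offset": [0.007,0.006,0.193],"hand": -1}
    - {"dr": [0,0,0],"offset": [0.007,0.006,0.193],"hand": -1}
    - {"dr": [0,0,0],"offset": [0.007,0.006,0.193],"hand": -1}
    - {"dr": [0,0,0],"offset": [0.007,0.006,0.193],"hand": -1}
    - {"dr": [0,0,0],"offset": [0.007,0.006,0.193],"hand": -1}
    - {"dr": [0,0,0],"offset": [0.007,0.006,0.193],"hand": -1}
    - {"dr": [0,0,0],"offset": [0,0,0],"hand": -1}
    - {"dr": [0,0,0],"offset": [0,0,0],"hand": -1}

```text
time_s: 6.95
eef_pos: [455.9, 119.6, 91.5]
ee_rot: [-0.493, 0.412, 0.711, 0.287]
force: [0.6, -1.2, -1.7]
grip_width: 0.679
grip_force: 42.2
```

>>> arm_command:
  increments:
    - {"dr": [0,0,0],"offset": [-0.07,0,0.026],"hand": -1}
    - {"dr": [0,0,0],"offset": [-0.07,0,0.026],"hand": -1}
    - {"dr": [0,0,0],"offset": [-0.06,0,0.022],"hand": -1}
    - {"dr": [0,0,0],"offset": [-0.05,0,0.018],"hand": -1}
    - {"dr": [0,0,0],"offset": [-0.03,0,0.011],"hand": -1}
    - {"dr": [0,0,0],"offset": [0,0,0],"hand": -1}
    - {"dr": [0,0,0],"offset": [0,0,0],"hand": -1}

```text
time_s: 7.65
eef_pos: [455.7, 119.4, 54.9]
ee_rot: [-0.495, 0.412, 0.709, 0.288]
force: [0.3, 0.7, -1.6]
grip_width: 0.678
grip_force: 42.3
```

```bash
python3 - <<'E'
from h import *
R=down(0.517,np.radians(70));plan([455,120,48],R)
im=snap('side','side2')
cv2.imwrite('pics/side2c.png',cv2.resize(im[130:270,220:400,::-1],None,fx=4,fy=4))
E
```

```text
t 7.65 pos [455.7 119.4  54.9] j [-0.35  0.9   1.54  0.66  1.77 -1.14] F [ 0.3  0.7 -1.6] w 0.678 42.3
turn [-0.001  0.005  0.001] shift now-frame [-0.052 -0.002  0.027] after-turn frame [-0.052 -0.002  0.026] mm 7.0
```

View pics/side2c.png

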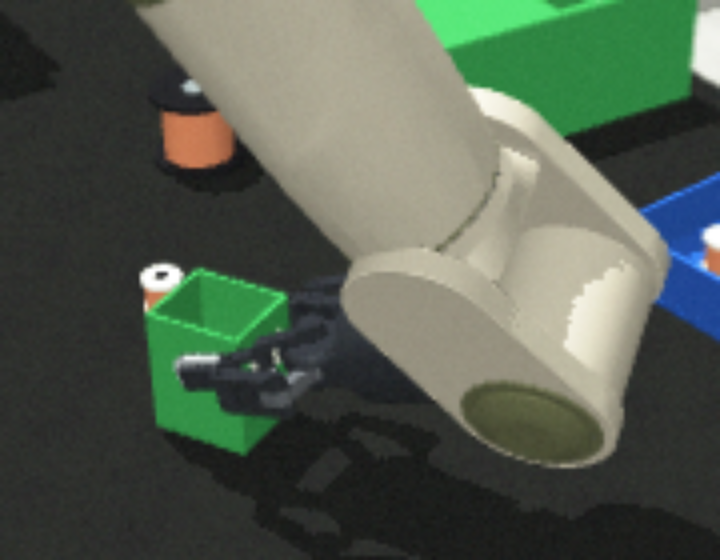

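The crop shows the tub upright in the fingers, close to the bench (bottom corner at about (243,450)). I lower it slowly, watching the force.

>>> arm_command:
  increments:
    - {"dr": [0,0,0],"offset": [-0.012,0,0.005],"hand": -1}
    - {"dr": [0,0,0],"offset": [-0.012,0,0.005],"hand": -1}
    - {"dr": [0,0,0],"offset": [-0.012,0,0.005],"hand": -1}
    - {"dr": [0,0,0],"offset": [0,0,0],"hand": -1}

```text
time_s: 8.1
eef_pos: [455.4, 119.6, 50.0]
ee_rot: [-0.495, 0.412, 0.709, 0.287]
force: [-0.1, -0.3, -2.1]
grip_width: 0.669
grip_force: 42.3
```

>>> arm_command:
  increments:
    - {"dr": [0,0,0],"offset": [-0.012,0,0.005],"hand": -1}
    - {"dr": [0,0,0],"offset": [0,0,0],"hand": -1}

```text
time_s: 8.3
eef_pos: [455.5, 119.6, 48.9]
ee_rot: [-0.495, 0.412, 0.709, 0.288]
force: [0.0, -1.1, 0.2]
grip_width: 0.679
grip_force: 42.5
```

>>> arm_command:
  increments:
    - {"dr": [0,0,0],"offset": [-0.008,0,0.003],"hand": -1}
    - {"dr": [0,0,0],"offset": [0,0,0],"hand": -1}

```text
time_s: 8.5
eef_pos: [455.5, 119.5, 48.7]
ee_rot: [-0.495, 0.412, 0.709, 0.288]
force: [-0.2, -2.7, 7.8]
grip_width: 0.671
grip_force: 43.0
```

Contact with the bench. I release, then retreat along the fingers.

>>> arm_command:
  increments:
    - {"dr": [0,0,0],"offset": [0,0,0],"hand": 1}
    - {"dr": [0,0,0],"offset": [0,0,0],"hand": 1}
    - {"dr": [0,0,0],"offset": [0,0,0],"hand": 1}
    - {"dr": [0,0,0],"offset": [0,0,0],"hand": 1}
    - {"dr": [0,0,0],"offset": [0,0,0],"hand": 1}
    - {"dr": [0,0,0],"offset": [0,0,0],"hand": 1}
    - {"dr": [0,0,0],"offset": [0,0,0],"hand": 1}
    - {"dr": [0,0,0],"offset": [0,0,0],"hand": 1}

```text
time_s: 9.3
eef_pos: [455.5, 119.7, 47.6]
ee_rot: [-0.495, 0.412, 0.709, 0.287]
force: [-0.4, -0.1, -0.0]
grip_width: 0.998
grip_force: 0.0
```

>>> arm_command:
  increments:
    - {"dr": [0,0,0],"offset": [0,0,-0.1],"hand": 1}
    - {"dr": [0,0,0],"offset": [0,0,-0.2],"hand": 1}
    - {"dr": [0,0,0],"offset": [0,0,-0.2],"hand": 1}
    - {"dr": [0,0,0],"offset": [0,0,-0.2],"hand": 1}
    - {"dr": [0,0,0],"offset": [0,0,-0.2],"hand": 1}
    - {"dr": [0,0,0],"offset": [0.2,0,-0.05],"hand": 1}
    - {"dr": [0,0,0],"offset": [0.2,0,-0.05],"hand": 1}
    - {"dr": [0,0,0],"offset": [0.2,0,-0.05],"hand": 1}

```text
time_s: 10.1
eef_pos: [501.9, 37.7, 159.9]
ee_rot: [-0.494, 0.412, 0.709, 0.288]
force: [0.8, -0.0, -0.2]
grip_width: 0.999
grip_force: 0.0
```

>>> arm_command:
  increments:
    - {"dr": [0,-0.16,0],"offset": [0,0,0],"hand": 1}
    - {"dr": [0,-0.16,0],"offset": [0,0,0],"hand": 1}
    - {"dr": [0,-0.16,0],"offset": [0,0,0],"hand": 1}
    - {"dr": [0,-0.16,0],"offset": [0,0,0],"hand": 1}
    - {"dr": [0,-0.16,0],"offset": [0,0,0],"hand": 1}
    - {"dr": [0,-0.16,0],"offset": [0,0,0],"hand": 1}
    - {"dr": [0,-0.16,0],"offset": [0,0,0],"hand": 1}
    - {"dr": [0,-0.16,0],"offset": [0,0,0],"hand": 1}

```text
time_s: 10.9
eef_pos: [502.3, 37.7, 159.8]
ee_rot: [-0.089, 0.5, 0.86, 0.053]
force: [1.2, -0.4, 0.6]
grip_width: 1.001
grip_force: 0.0
```

```bash
python3 - <<'E'
from h import *
im=snap('top','top1');a=im[190:300,190:430];b=snap('side','side3')[160:320,230:400]
cv2.imwrite('pics/c3.png',np.vstack([np.pad(cv2.resize(a,None,fx=2.5,fy=2.5),((0,0),(0,0),(0,0))),np.pad(cv2.resize(b,None,fx=2,fy=2),((0,0),(0,260),(0,0)))])[:,:,::-1])
plan([531,-224,120],down(0.517))
E
```

```text
t 11.0 pos [501.4  39.5 160.3] j [-0.24  0.39  1.6   0.16  1.3  -0.81] F [ 0.3 -0.7 -0.4] w 0.996 0.0
turn [ 0.002 -0.267  0.004] shift now-frame [-2.054 -0.878 -0.095] after-turn frame [-2.031 -0.871  0.336] mm 268.2
```

View pics/c3.png

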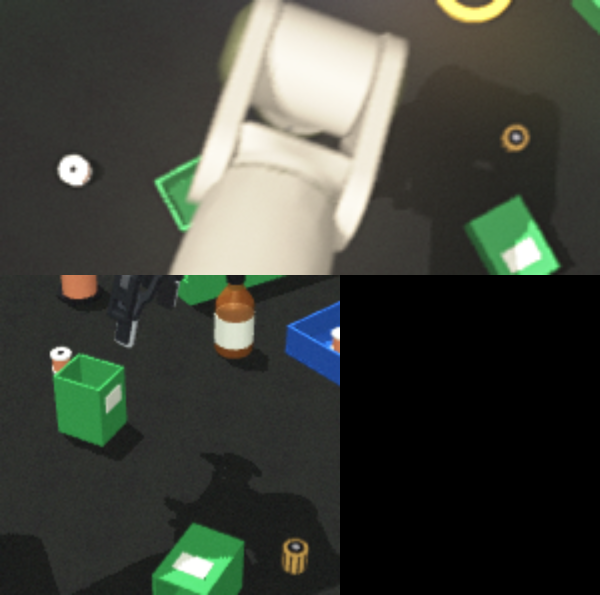

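The tub stands upright at crop (95,400), let go, and the commutator at (515,138) is undisturbed. Now the commutator.

>>> arm_command:
  increments:
    - {"dr": [0,-0.134,0],"offset": [0,0,0],"hand": 0.3}
    - {"dr": [0,-0.133,0],"offset": [0,0,0],"hand": 0.3}
    - {"dr": [0,0,0],"offset": [-0.226,-0.097,0],"hand": 0.3}
    - {"dr": [0,0,0],"offset": [-0.226,-0.097,0],"hand": 0.3}
    - {"dr": [0,0,0],"offset": [-0.226,-0.097,0],"hand": 0.3}
    - {"dr": [0,0,0],"offset": [-0.226,-0.097,0],"hand": 0.3}
    - {"dr": [0,0,0],"offset": [-0.226,-0.097,0],"hand": 0.3}
    - {"dr": [0,0,0],"offset": [-0.226,-0.097,0],"hand": 0.3}

```text
time_s: 11.8
eef_pos: [521.4, -139.6, 158.0]
ee_rot: [-0.003, 0.503, 0.864, 0.002]
force: [-0.4, 0.5, 0.2]
grip_width: 0.648
grip_force: 0.0
```

>>> arm_command:
  increments:
    - {"dr": [0,0,0],"offset": [-0.226,-0.097,0.1],"hand": 0.3}
    - {"dr": [0,0,0],"offset": [-0.226,-0.097,0.1],"hand": 0.3}
    - {"dr": [0,0,0],"offset": [-0.226,-0.097,0.1],"hand": 0.3}
    - {"dr": [0,0,0],"offset": [0,0,0],"hand": 0.3}

```text
time_s: 12.2
eef_pos: [530.4, -228.8, 119.8]
ee_rot: [-0.004, 0.505, 0.863, 0.001]
force: [0.4, -1.0, -0.5]
grip_width: 0.651
grip_force: 0.0
```

```bash
python3 - <<'E'
from h import *
plan([531,-224.3,9],down(0.517))
im=cv2.imread('pics/top1.png');hs=cv2.cvtColor(im,cv2.COLOR_BGR2HSV)
ci=ctrl.camera_info('wrist');w=snap('wrist','w1');print(proj(ci,[531,-224.3,26]))
h=cv2.cvtColor(w,cv2.COLOR_RGB2HSV);m=((h[...,0]>10)&(h[...,0]<35)&(h[...,1]>90)&(h[...,2]>60)).astype(np.uint8)*255
k=max(cv2.findContours(m,0,1)[0],key=cv2.contourArea);(c,r)=cv2.minEnclosingCircle(k);print(c,r,cv2.boundingRect(k),onz(ci,[c],20))
E
```

```text
t 12.2 pos [ 530.4 -228.8  119.8] j [-0.61  0.54  1.47  0.    1.14 -1.13] F [ 0.4 -1.  -0.5] w 0.651 0.0
turn [-0.002 -0.01  -0.005] shift now-frame [0.023 0.024 0.923] after-turn frame [0.03  0.023 0.923] mm 110.9
[[325.57295586 232.38355501]]
(586.5330200195312, 289.3315124511719) 89.01934814453125 (501, 208, 139, 167) [[ 696.87347025 -176.25323657   20.        ]]
```

View pics/w1.png

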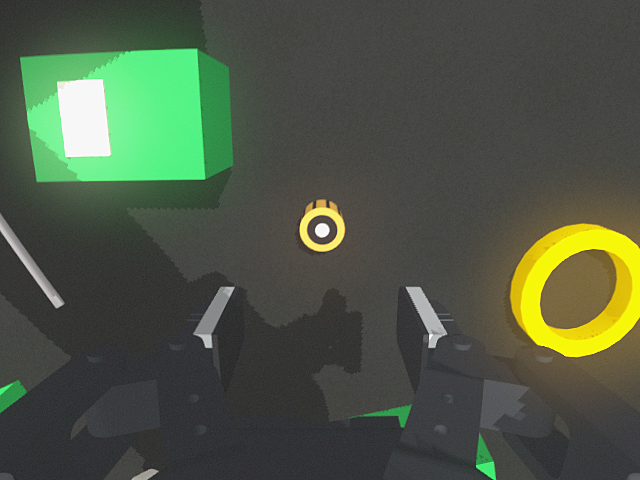

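The wrist view has the commutator at (322,230), within about 2 mm of the prediction at (326,232). Going down.

>>> arm_command:
  increments:
    - {"dr": [0,0,0],"offset": [0.013,0.012,0.18],"hand": 0.3}
    - {"dr": [0,0,0],"offset": [0.013,0.012,0.18],"hand": 0.3}
    - {"dr": [0,0,0],"offset": [0,0,0.18],"hand": 0.3}
    - {"dr": [0,0,0],"offset": [0,0,0.18],"hand": 0.3}
    - {"dr": [0,0,0],"offset": [0,0,0.12],"hand": 0.3}
    - {"dr": [0,0,0],"offset": [0,0,0.08],"hand": 0.3}
    - {"dr": [0,0,0],"offset": [0,0,0],"hand": 0.3}

```text
time_s: 12.95
eef_pos: [531.9, -220.5, 10.9]
ee_rot: [-0.002, 0.503, 0.865, 0.001]
force: [0.5, -0.3, 1.5]
grip_width: 0.653
grip_force: 0.0
```

>>> arm_command:
  increments:
    - {"dr": [0,0,0],"offset": [0,0,0],"hand": -1}
    - {"dr": [0,0,0],"offset": [0,0,0],"hand": -1}
    - {"dr": [0,0,0],"offset": [0,0,0],"hand": -1}
    - {"dr": [0,0,0],"offset": [0,0,0],"hand": -1}
    - {"dr": [0,0,0],"offset": [0,0,0],"hand": -1}
    - {"dr": [0,0,0],"offset": [0,0,0],"hand": -1}
    - {"dr": [0,0,0],"offset": [0,0,0],"hand": -1}
    - {"dr": [0,0,0],"offset": [0,0,0],"hand": -1}

```text
time_s: 13.75
eef_pos: [532.8, -221.2, 12.7]
ee_rot: [-0.0, 0.502, 0.865, 0.001]
force: [-1.2, 0.3, 6.4]
grip_width: 0.282
grip_force: 39.2
```

>>> arm_command:
  increments:
    - {"dr": [0,0,0],"offset": [0,0,-0.1],"hand": -1}
    - {"dr": [0,0,0],"offset": [0,0,-0.3],"hand": -1}
    - {"dr": [0,0,0],"offset": [0,0,-0.3],"hand": -1}
    - {"dr": [0,0,0],"offset": [0,0,-0.3],"hand": -1}
    - {"dr": [0,0,0],"offset": [0,0,-0.3],"hand": -1}
    - {"dr": [0,0,0],"offset": [0,0,0],"hand": -1}

```text
time_s: 14.35
eef_pos: [534.1, -222.3, 173.5]
ee_rot: [0.003, 0.502, 0.865, 0.0]
force: [0.0, 0.5, -1.3]
grip_width: 0.286
grip_force: 39.3
```

```bash
python3 - <<'E'
from h import *
plan([462.3,107.7,140],down(0.517))
im=snap('top','top2')[:,:,::-1];ci=ctrl.camera_info('top')
hs=cv2.cvtColor(np.ascontiguousarray(im),cv2.COLOR_BGR2HSV);m=np.zeros(im.shape[:2],np.uint8)
bx=hs[240:310,240:320];m[240:310,240:320]=((bx[...,0]>45)&(bx[...,0]<75)&(bx[...,1]>80)&(bx[...,2]>60))*255
k=max(cv2.findContours(m,0,1)[0],key=cv2.contourArea).reshape(-1,2)
P=onz(ci,k,84)[:,:2].astype(np.float32);print(cv2.minAreaRect(P),cv2.boxPoints(cv2.minAreaRect(P)).round(1))
cv2.imwrite('pics/t2.png',cv2.resize(im[230:320,200:320],None,fx=5,fy=5))
E
```

```text
t 14.35 pos [ 534.1 -222.3  173.5] j [-0.6   0.47  1.42  0.    1.24 -1.12] F [ 0.   0.5 -1.3] w 0.286 39.3
turn [0.005 0.007 0.001] shift now-frame [2.687 0.841 0.268] after-turn frame [2.687 0.839 0.279] mm 339.4
((459.7586669921875, 106.63636779785156), (68.76395416259766, 70.24822998046875), 29.847496032714844) [[412.5 120. ]
 [447.4  59.1]
 [507.1  93.3]
 [472.1 154.2]]
```

View pics/t2.png

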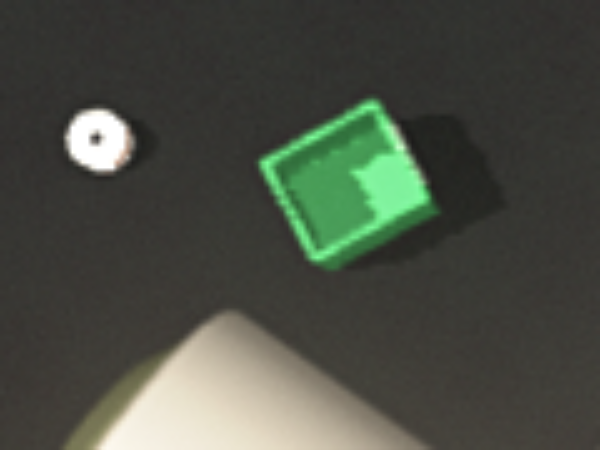

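The mouth of the tub is open and empty, with rim corners at crop (262,163), (375,100), (432,200) and (315,260). Its centre, about (463,108), matches the release pose.

>>> arm_command:
  increments:
    - {"dr": [0,0,0],"offset": [0.27,0.084,0],"hand": -1}
    - {"dr": [0,0,0],"offset": [0.27,0.084,0],"hand": -1}
    - {"dr": [0,0,0],"offset": [0.27,0.084,0],"hand": -1}
    - {"dr": [0,0,0],"offset": [0.27,0.084,0],"hand": -1}
    - {"dr": [0,0,0],"offset": [0.27,0.084,0],"hand": -1}
    - {"dr": [0,0,0],"offset": [0.27,0.084,0],"hand": -1}
    - {"dr": [0,0,0],"offset": [0.27,0.084,0],"hand": -1}
    - {"dr": [0,0,0],"offset": [0.27,0.084,0],"hand": -1}

```text
time_s: 15.2
eef_pos: [473.1, 45.2, 167.6]
ee_rot: [-0.002, 0.503, 0.865, 0.0]
force: [-0.1, -0.8, -0.8]
grip_width: 0.282
grip_force: 39.4
```

>>> arm_command:
  increments:
    - {"dr": [0,0,0],"offset": [0.27,0.084,0.1],"hand": -1}
    - {"dr": [0,0,0],"offset": [0.26,0.084,0.1],"hand": -1}
    - {"dr": [0,0,0],"offset": [0,0,0.1],"hand": -1}
    - {"dr": [0,0,0],"offset": [0,0,0],"hand": -1}

```text
time_s: 15.6
eef_pos: [458.7, 109.8, 130.8]
ee_rot: [-0.003, 0.502, 0.865, -0.0]
force: [-0.0, 0.4, 0.8]
grip_width: 0.28
grip_force: 39.4
```

```bash
python3 - <<'E'
from h import *
print(onz(ctrl.camera_info('top'),[[269.2,266.2]],84))
plan([463,108,94],down(0.517))
E
```

```text
[[461.45745733 106.46380072  84.        ]]
t 15.6 pos [458.7 109.8 130.8] j [-0.02  0.31  1.79  0.    1.05 -0.54] F [-0.   0.4  0.8] w 0.28 39.4
turn [-0.005 -0.007  0.003] shift now-frame [-0.033  0.025  0.307] after-turn frame [-0.031  0.024  0.307] mm 37.1
```

>>> arm_command:
  increments:
    - {"dr": [0,0,0],"offset": [-0.033,0.018,0.1],"hand": -1}
    - {"dr": [0,0,0],"offset": [0,0,0.1],"hand": -1}
    - {"dr": [0,0,0],"offset": [0,0,0.1],"hand": -1}
    - {"dr": [0,0,0],"offset": [0,0,0],"hand": -1}
    - {"dr": [0,0,0],"offset": [0,0,0],"hand": 0.2}
    - {"dr": [0,0,0],"offset": [0,0,0],"hand": 0.2}
    - {"dr": [0,0,0],"offset": [0,0,0],"hand": 0.2}
    - {"dr": [0,0,0],"offset": [0,0,0],"hand": 0.2}

```text
time_s: 16.4
eef_pos: [464.1, 106.9, 96.9]
ee_rot: [-0.001, 0.502, 0.865, 0.001]
force: [-0.3, 0.3, 0.0]
grip_width: 0.6
grip_force: 0.0
```

>>> arm_command:
  increments:
    - {"dr": [0,0,0],"offset": [0,0,-0.2],"hand": 0.3}
    - {"dr": [0,0,0],"offset": [0,0,-0.25],"hand": 0.3}
    - {"dr": [0,0,0],"offset": [0,0,0],"hand": 0.3}

```text
time_s: 16.7
eef_pos: [465.8, 106.8, 154.0]
ee_rot: [0.002, 0.502, 0.865, 0.002]
force: [-0.4, 0.3, -1.1]
grip_width: 0.651
grip_force: 0.0
```

```bash
python3 - <<'E'
from h import *
plan([488,247.4,120],down(0.517))
w=snap('wrist','w2');cv2.imwrite('pics/w2s.png',cv2.resize(w,None,fx=.6,fy=.6)[:,:,::-1])
print(proj(ctrl.camera_info('wrist'),[[488,247.4,28]]))
E
```

```text
t 16.7 pos [465.8 106.8 154. ] j [-0.02  0.29  1.75  0.    1.1  -0.54] F [-0.4  0.3 -1.1] w 0.651 0.0
turn [0.007 0.    0.001] shift now-frame [0.926 0.739 0.287] after-turn frame [0.927 0.74  0.283] mm 146.3
[[468.98790215  46.11650127]]
```

View pics/w2s.png

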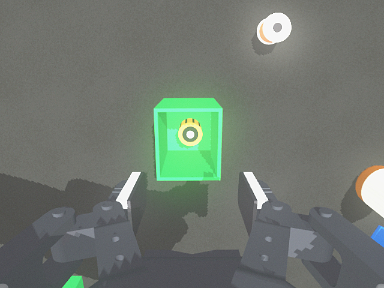

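The commutator sits in the upright tub at (190,134). Next is the bobbin at (277,27).

>>> arm_command:
  increments:
    - {"dr": [0,0,0],"offset": [0.185,0.148,0],"hand": 0.3}
    - {"dr": [0,0,0],"offset": [0.185,0.148,0],"hand": 0.3}
    - {"dr": [0,0,0],"offset": [0.185,0.148,0],"hand": 0.3}
    - {"dr": [0,0,0],"offset": [0.185,0.148,0.1],"hand": 0.3}
    - {"dr": [0,0,0],"offset": [0.185,0.148,0.18],"hand": 0.3}
    - {"dr": [0,0,0],"offset": [0,0,0],"hand": 0.3}
    - {"dr": [0,0,0],"offset": [0,0,0],"hand": 0.3}

```text
time_s: 17.45
eef_pos: [485.6, 247.3, 116.3]
ee_rot: [-0.002, 0.502, 0.865, -0.0]
force: [0.5, -0.8, 0.5]
grip_width: 0.651
grip_force: 0.0
```

```bash
python3 - <<'E'
from h import *
plan([488,247.4,10],down(0.517))
ci=ctrl.camera_info('wrist');w=snap('wrist','w3');p=proj(ci,[[488,247.4,28]])[0];print(p)
x,y=p.astype(int);c=np.zeros(w.shape[:2],np.uint8);s=np.s_[max(0,y-60):y+60,x-60:x+60]
c[s]=((w[s].min(2)>150)&(w[s].max(2).astype(int)-w[s].min(2)<40))*255
k=max(cv2.findContours(c,0,1)[0],key=cv2.contourArea);q,r=cv2.minEnclosingCircle(k);print(q,r,onz(ci,[q],28))
E
```

```text
t 17.45 pos [485.6 247.3 116.3] j [ 0.25  0.47  1.58  0.    1.09 -0.27] F [ 0.5 -0.8  0.5] w 0.651 0.0
turn [-0.003 -0.004  0.002] shift now-frame [-0.012  0.02   0.885] after-turn frame [-0.009  0.018  0.886] mm 106.3
[324.74603872 242.17467203]
(323.6711730957031, 244.763916015625) 39.84941482543945 [[488.23503044 245.75261156  28.        ]]
```

>>> arm_command:
  increments:
    - {"dr": [0,0,0],"offset": [-0.018,0.016,0.18],"hand": 0.3}
    - {"dr": [0,0,0],"offset": [0,0,0.18],"hand": 0.3}
    - {"dr": [0,0,0],"offset": [0,0,0.18],"hand": 0.3}
    - {"dr": [0,0,0],"offset": [0,0,0.16],"hand": 0.3}
    - {"dr": [0,0,0],"offset": [0,0,0.12],"hand": 0.3}
    - {"dr": [0,0,0],"offset": [0,0,0.06],"hand": 0.3}
    - {"dr": [0,0,0],"offset": [0,0,0],"hand": 0.3}

```text
time_s: 18.2
eef_pos: [488.8, 245.9, 11.6]
ee_rot: [-0.002, 0.503, 0.864, 0.001]
force: [0.8, 0.5, 0.4]
grip_width: 0.649
grip_force: 0.0
```

>>> arm_command:
  increments:
    - {"dr": [0,0,0],"offset": [0,0,0],"hand": -1}
    - {"dr": [0,0,0],"offset": [0,0,0],"hand": -1}
    - {"dr": [0,0,0],"offset": [0,0,0],"hand": -1}
    - {"dr": [0,0,0],"offset": [0,0,0],"hand": -1}
    - {"dr": [0,0,0],"offset": [0,0,0],"hand": -1}
    - {"dr": [0,0,0],"offset": [0,0,0],"hand": -1}
    - {"dr": [0,0,0],"offset": [0,0,0],"hand": -1}
    - {"dr": [0,0,0],"offset": [0,0,0],"hand": -1}

```text
time_s: 19.0
eef_pos: [489.3, 246.6, 12.9]
ee_rot: [-0.001, 0.502, 0.865, 0.001]
force: [-1.8, -1.2, 6.5]
grip_width: 0.295
grip_force: 38.9
```

>>> arm_command:
  increments:
    - {"dr": [0,0,0],"offset": [0,0,-0.1],"hand": -1}
    - {"dr": [0,0,0],"offset": [0,0,-0.3],"hand": -1}
    - {"dr": [0,0,0],"offset": [0,0,-0.3],"hand": -1}
    - {"dr": [0,0,0],"offset": [0,0,-0.3],"hand": -1}
    - {"dr": [0,0,0],"offset": [0,0,-0.3],"hand": -1}
    - {"dr": [0,0,0],"offset": [0,0,0],"hand": -1}

```text
time_s: 19.6
eef_pos: [490.9, 246.8, 173.5]
ee_rot: [0.002, 0.502, 0.865, 0.004]
force: [0.0, 0.2, -0.6]
grip_width: 0.294
grip_force: 39.4
```

```bash
python3 - <<'E'
from h import *
plan([462.3,107.5,94],down(0.517))
E
```

```text
t 19.6 pos [490.9 246.8 173.5] j [ 0.25  0.41  1.51  0.    1.21 -0.27] F [ 0.   0.2 -0.6] w 0.294 39.4
turn [ 0.012 -0.001  0.001] shift now-frame [-0.891 -0.788  0.655] after-turn frame [-0.891 -0.781  0.663] mm 162.9
```

>>> arm_command:
  increments:
    - {"dr": [0,0,0],"offset": [-0.178,-0.157,0],"hand": -1}
    - {"dr": [0,0,0],"offset": [-0.178,-0.157,0],"hand": -1}
    - {"dr": [0,0,0],"offset": [-0.178,-0.157,0],"hand": -1}
    - {"dr": [0,0,0],"offset": [-0.178,-0.157,0],"hand": -1}
    - {"dr": [0,0,0],"offset": [-0.178,-0.157,0],"hand": -1}
    - {"dr": [0,0,0],"offset": [0,0,0.15],"hand": -1}
    - {"dr": [0,0,0],"offset": [0,0,0.15],"hand": -1}
    - {"dr": [0,0,0],"offset": [0,0,0],"hand": -1}

```text
time_s: 20.4
eef_pos: [458.7, 106.7, 129.8]
ee_rot: [-0.003, 0.503, 0.864, -0.0]
force: [-0.4, 0.1, -0.5]
grip_width: 0.292
grip_force: 39.4
```

```bash
python3 - <<'E'
from h import *
plan([462.3,107.5,95],down(0.517))
E
```

```text
t 20.4 pos [458.7 106.7 129.8] j [-0.02  0.31  1.79  0.    1.05 -0.54] F [-0.4  0.1 -0.5] w 0.292 39.4
turn [-0.004 -0.007  0.001] shift now-frame [-0.011  0.031  0.29 ] after-turn frame [-0.009  0.03   0.29 ] mm 35.0
```

>>> arm_command:
  increments:
    - {"dr": [0,0,0],"offset": [-0.01,0.03,0.1],"hand": -1}
    - {"dr": [0,0,0],"offset": [0,0,0.1],"hand": -1}
    - {"dr": [0,0,0],"offset": [0,0,0.09],"hand": -1}
    - {"dr": [0,0,0],"offset": [0,0,0],"hand": -1}
    - {"dr": [0,0,0],"offset": [0,0,0],"hand": 0.2}
    - {"dr": [0,0,0],"offset": [0,0,0],"hand": 0.2}
    - {"dr": [0,0,0],"offset": [0,0,0],"hand": 0.2}
    - {"dr": [0,0,0],"offset": [0,0,0],"hand": 0.2}

```text
time_s: 21.2
eef_pos: [463.8, 107.7, 96.9]
ee_rot: [-0.001, 0.503, 0.865, 0.001]
force: [0.6, -0.3, -0.4]
grip_width: 0.598
grip_force: 0.0
```

>>> arm_command:
  increments:
    - {"dr": [0,0,0],"offset": [0,0,-0.2],"hand": 0.3}
    - {"dr": [0,0,0],"offset": [0,0,-0.3],"hand": 0.3}
    - {"dr": [0,0,0],"offset": [0,0,-0.2],"hand": 0.3}
    - {"dr": [0,0,0],"offset": [0,0,0],"hand": 0.3}
    - {"dr": [0,0,0],"offset": [0,0,0],"hand": 0.3}
    - {"dr": [0,0,0],"offset": [0,0,0],"hand": 0.3}
    - {"dr": [0,0,0],"offset": [0,0,0],"hand": 0.3}

```text
time_s: 21.9
eef_pos: [463.4, 107.5, 179.6]
ee_rot: [-0.002, 0.503, 0.865, 0.0]
force: [-0.4, 0.3, -0.4]
grip_width: 0.646
grip_force: 0.0
```

```bash
python3 - <<'E'
from h import *
w=snap('wrist','w4');cv2.imwrite('pics/w4s.png',cv2.resize(w,None,fx=.6,fy=.6)[:,:,::-1])
E
```

```text
(no output)
```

View pics/w4s.png

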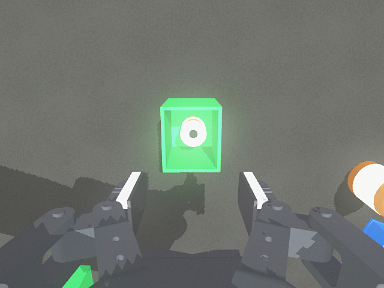

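The bobbin rests on the commutator inside the upright tub at (193,132), and the gripper is clear. Handing in.

```bash
python3 -c "
from rig import ctrl
print(ctrl.finish_job())"
```

```text
the job is handed in; nothing more can be done
None
```

The job is handed in at about 22 s of the 58 s allowed: in the last picture the tub stands upright with the commutator and bobbin inside and the gripper clear; I did not re-measure the bystanders, and the hand-in returned no verdict.

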